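Line up the tins against the stop with a straightedge

TASK

Pick up the straightedge by its rib and use its long edge to push the three scattered tins back against the bar of the stop, pressing gently but positively until all three bear on the bar at the same moment, so that they stand in one straight line. Then draw the straightedge back, lay it flat on the worktop at least a finger's breadth clear of the tins and let go. Push the tins only with the straightedge, never ram them, and leave the jar, the glass and the mug where they are.

Things in the scene. Friction and masses are not known exactly. Their poses are not given: they have to be found in the camera images.
- ruler_grip (a point): Straightedge, 0.22 kg: dark steel strip 260 x 70 x 8 mm lying flat, with a wooden grip rib along the middle of its top, 14 mm thick, 110 mm long, top 48 mm above the underside. Point: middle of the rib, 32 mm above the underside. z up, y along strip and rib, x across; the two long edges, either of which may push, are at x = +35 and -35 mm.
- ruler: The straightedge itself: origin in the middle of its underside, axes as for ruler_grip. Pinched lightly across the rib, it can swivel or slip a little when it is pushed off centre. A total push of 20 to 25 N towards the stop, borne evenly (no moment about the vertical through the rib), seats all three tins.
- tin_stop: Stop fixed to the worktop: wooden foot 60 x 330 mm, and before it on two rods a dark steel bar, 330 mm along y, 3 to 37 mm high, rigid. Origin: middle of the foot's underside; +x to the back, y along the bar. The bar's flat face looks to -x and was locked by hand anywhere from x = -75 to -100 mm: not measured, to be found by feel.
- tin_a_mid (a point): The first (along the stop's +y) of three like round tins, 86.4 mm in diameter, 40 mm high, 0.18 to 0.31 kg, upright before the bar. Point: its centre, half-way up. Press it on the bar, together with the others, with over 0.5 N but no tin with over 15 N, from straightedge or bar. Sliding one takes about 1 to 3 N.
- tin_b_mid (a point): The middle (along the stop's +y) of three like round tins, 86.4 mm in diameter, 40 mm high, 0.18 to 0.31 kg, upright before the bar. Point: its centre, half-way up. Press it on the bar, together with the others, with over 0.5 N but no tin with over 15 N, from straightedge or bar. Sliding one takes about 1 to 3 N.
- tin_c_mid (a point): The last (along the stop's +y) of three like round tins, 86.4 mm in diameter, 40 mm high, 0.18 to 0.31 kg, upright before the bar. Point: its centre, half-way up. Press it on the bar, together with the others, with over 0.5 N but no tin with over 15 N, from straightedge or bar. Sliding one takes about 1 to 3 N.
- tin_a: The tin of tin_a_mid; origin in the middle of its underside, z up.
- tin_b: The tin of tin_b_mid; origin in the middle of its underside, z up.
- tin_c: The tin of tin_c_mid; origin in the middle of its underside, z up.
- herb_jar: Bystander: jar with a green cap, 46 mm in diameter, 106 mm high, standing beside the +y end of the row. Origin at the middle of its underside. Leave alone.
- glass: Bystander: clear tumbler, 81 mm wide, 92 mm high, beside the -y end of the stop. Origin at the middle of its underside. Leave alone.
- mug: Bystander: two-tone mug, 90 mm wide, 122 mm with its handle, 105 mm high, to the left. Origin at its underside. Leave alone.
There are look-alikes about, which are no part of the job. Leave any yellow look-alike of the tin_c alone. What is shaped like the tin_a but brown is not meant.

How it is judged:
By the outcome, as a careful person would: the job done as asked, in the order asked, and still so for the second after the job is handed in, with the robot touching nothing.
It also fails if it takes over 61 s, if anything falls off the work surface, if the arm or the gripper's body presses on something with over 40 N, if the wrist force passes 120 N, or if a joint passes its speed limit or range.

ROBOT

A 6-joint arm with a two-finger parallel gripper is mounted at the origin on a cart in front of the work surface, level with it; the furniture and walls round the work are solid. World frame = base frame: x ahead of the robot, y to its left, z up, the work surface at z = 0. Lengths are in mm, angles in rad, forces in N, time in s.
With the tool pointing down it reaches from about 275 to 825 mm from the base axis. Payload 4.9 kg.
Tool frame: the origin (TCP) lies on the mounting face of the last link; the fingertips stand 173 mm ahead of it and the grasp point (between the pads) lies ctrl.grip_point_offset ahead of it (ctrl.grip_point_offset is the distance from the TCP to the grasp point, in mm); y points along the fingers, z is the direction in which the jaws open and shut, and the axes are right-handed (so a half turn about y gives the same grasp; the last joint's range is limited). The gripper opens to 85 mm and grips with 20 to 120 N. Pads are 22 mm wide; open, the fingers measure 114 mm over their backs; the gripper's body (76 mm by 85 mm) begins 54 mm behind the grasp point. The pads swing forward as they close: fully open they stand 13 mm farther back than shut.
Start: joints at [1.109, 0.326, -0.193, 1.052, 0, 1.437], TCP at [177.074, 520.734, 404.681] pointing down, gripper open.
Joint ranges: [-2.65, 2.65], [-0.97, 1.79], [-1.3, 1.35], [-1.93, 2.1], [-1.47, 1.37], [-3.14, 3.14]. Speed limits (rad/s): [2.57, 2.57, 3.14, 3.14, 3.14, 3.14].

INTERFACE

Orientations are given as a rotation vector (axis times angle).
In Python, from rig import ctrl, read_camera, camera_info gives the robot as it stands.
- The arm moves only by the tool carry_out, never from a script. Its argument "motion" is a list of rows, each a list of 4 numbers: the shift along the tool's x, y, z in cm, then the turn about the tool's y in degrees. In form: [[tx, ty, tz, yaw], ...]. A call has 1 to 20 rows; each row shifts and turns the commanded pose from where the row before left it, along the tool's axes as they then stand; what a row does not reach is not made up. A row lasts 1/12 s, in which the tool goes at most 41.7 mm and 7.16 degrees, less where a joint would pass 70% of its speed; a pose out of reach is approached as far as the arm can. A call with a gripper value outside its range is refused whole. "gripper" is the finger opening in cm, from 0 to 8.54, set as the call begins (left out, the last holds). The fingers move at their own pace and stop on an object; "squeeze" is the grip in N (left out, the last holds). Time passes only in rows, so rows that do not move let the fingers close. It gives the time, the measured TCP pose, the force and the opening at its end, in the units of the state.
- ctrl.sense(): the state, without advancing time (a new reading comes with each control period).
- read_camera(name): name is "scene" or "top"; returns (picture, depth): 420x560x3 uint8, blue, green, red; 420x560 float32, mm along the optical axis (not along the pixel's ray), 0 where there is no reading.
- camera_info(name): a dict with "fx", "fy", "cx", "cy" (pixels), "extrinsics" (4x4, takes a point from camera to world coordinates). Camera axes: x right, y up, looking along -z (the intrinsics and any distortion apply to the point x, -y, -z); pixel columns grow to the right and rows downward; lengths in mm; the calibration is good to about 2 mm. A picture is of the moment at which its call begins. camera_info takes no time and is no camera call.
- ctrl.hand_in(): hands the job in, once; it reports no verdict.
The state is a dict: "clock": time; "joint_positions": joint angles; "dq": joint speeds; "joint_torque": joint torques, N m; "eef_pos": TCP position; "orientation": TCP orientation; "contact_force": force on the tool from outside, world axes, zero at the start; "moment": the same for the moment, N m; "opening": opening from 0.0 (shut) to 1.0 (fully open).
Only numpy, scipy, OpenCV 4.12 (cv2) and the standard library are available. Lean on these libraries where they do the work, as an engineer would, in place of code of your own. Each camera call takes 0.05 s, during which the arm holds its last target. There are 200 camera calls.

## Working session

There is one attempt and no reset: what is moved stays moved. The work goes in short steps, Python scripts to look and compute and a tool call to move; the robot and the scene stay as the last step left them, time stands still between calls to the robot, and variables do not carry over. Pictures are saved under pics/ and viewed, about 8 in all and at most 12, crops included, and the job is handed in when it is done.

Besides the shell and the picture viewer there is one more tool, called as a command line: name --pt "numbers of a row" for each row, then --argument value for the rest. carry_out: Moves the arm, as the interface text tells. Its arguments: {"type":"object","properties":{"motion":{"type":"array","items":{"type":"array","items":{"type":"number"}}},"gripper":{"type":"number"},"squeeze":{"type":"number"}},"required":["motion"]}

```bash
ls; mkdir -p pics; python3 - <<'E'
from rig import ctrl, read_camera, camera_info
import cv2, numpy as np
print(ctrl.sense(), ctrl.grip_point_offset)
for n in("scene","top"):
    p,d=read_camera(n); cv2.imwrite(f"pics/{n}0.png",p); np.save(f"pics/{n}0.npy",d); print(n,camera_info(n))
E
```

```text
pics
{'clock': 0.0, 'joint_positions': array([ 1.10883584e+00,  3.26935552e-01, -1.93586104e-01,  1.05196819e+00,
        1.70391813e-06,  1.43658590e+00]), 'dq': array([-0.00099766, -0.0022988 , -0.00054736,  0.00176719,  0.00051407,
        0.00088541]), 'joint_torque': array([-1.21220753e-03, -4.43399191e+01,  2.62438238e+01,  1.55264139e-02,
       -5.05713178e-04,  1.83763127e-06]), 'eef_pos': array([176.92190924, 520.47384787, 403.90525765]), 'orientation': array([-1.55707138,  0.25765653, -0.25686964]), 'contact_force': array([-0.76622039,  0.10918902, -0.25318079]), 'moment': array([ 0.03499191, -0.00783665,  0.07527134]), 'opening': 1.0016628262280727} 154.70000000000002
scene {'fx': 456.63425705155777, 'fy': 456.63425705155777, 'cx': 278.5862803596369, 'cy': 219.1296230573562, 'extrinsics': array([[-9.95312077e-01,  2.71002018e-02, -9.28409861e-02,
         4.88645244e+02],
       [-9.55978845e-02, -4.21175535e-01,  9.01926944e-01,
         1.49173256e+03],
       [-1.46599498e-02,  9.06574182e-01,  4.21791819e-01,
         6.69914589e+02],
       [ 0.00000000e+00,  0.00000000e+00,  0.00000000e+00,
         1.00000000e+00]])}
top {'fx': 435.51290623332244, 'fy': 435.51290623332244, 'cx': 269.9269952690719, 'cy': 205.96803395539797, 'extrinsics': array([[-1.35905844e-02,  9.85022862e-01, -1.71887339e-01,
         3.53760983e+02],
       [-9.99748366e-01, -1.64543057e-02, -1.52466308e-02,
         1.42390210e+02],
       [-1.78465668e-02,  1.71636875e-01,  9.84998621e-01,
         1.49452112e+03],
       [ 0.00000000e+00,  0.00000000e+00,  0.00000000e+00,
         1.00000000e+00]])}
```

View pics/top0.png

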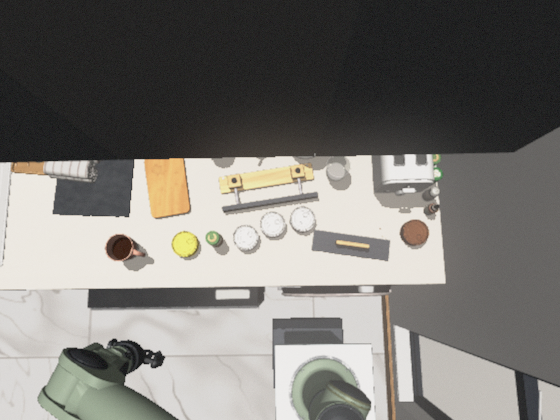

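View pics/scene0.png

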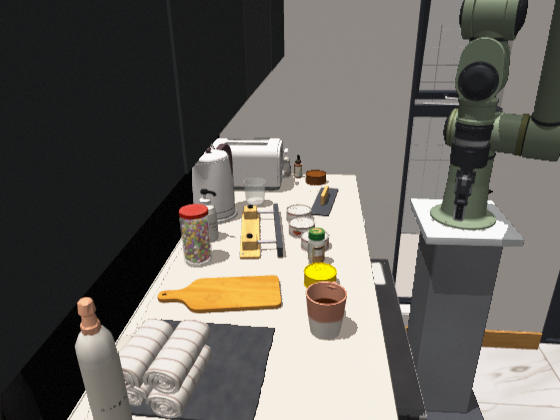

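Top view: tins at about (246,238), (273,224), (303,219); ruler at (350,245); bar from (222,208) to (318,196); jar at (214,239). Now I'll measure these.

```bash
cat > h.py <<'E'
from rig import ctrl, read_camera, camera_info
import cv2, numpy as np
def w(n,u,v,z):
    c=camera_info(n);E=c["extrinsics"]
    r=E[:3,:3]@np.array([(u-c["cx"])/c["fx"],-(v-c["cy"])/c["fy"],-1.])
    o=E[:3,3]; return o+r*(z-o[2])/r[2]
def cloud(n,d):
    c=camera_info(n);E=c["extrinsics"];v,u=np.mgrid[:420,:560]
    P=np.stack([(u-c["cx"])/c["fx"]*d,-(v-c["cy"])/c["fy"]*d,-d],-1)
    return P@E[:3,:3].T+E[:3,3]
E
python3 - <<'E'
from h import *
p=cv2.imread("pics/top0.png"); d=np.load("pics/top0.npy"); P=cloud("top",d); Z=P[...,2]
print("table z",np.median(Z[255:280,200:400]))
for name,(u,v) in dict(a=(303,219),b=(273,224),c=(246,238)).items():
    m=np.zeros(Z.shape,bool); m[v-15:v+16,u-15:u+16]=1
    m&=(Z>30)&(Z<55); q=np.argwhere(m)
    n,l,s,c=cv2.connectedComponentsWithStats(m.astype(np.uint8)); k=l[v,u]
    (cx,cy),r=cv2.minEnclosingCircle(np.argwhere(l==k)[:,::-1].astype(np.float32)); print(name,c[k],s[k],w("top",*c[k],40),(cx,cy),r)
g=cv2.cvtColor(p,cv2.COLOR_BGR2GRAY)
m=np.zeros(g.shape,np.uint8); m[225:265,305:395]=(g[225:265,305:395]<110)|(p[225:265,305:395,0]<110)
n,l,s,c=cv2.connectedComponentsWithStats(m);k=1+s[1:,4].argmax()
R=cv2.minAreaRect(np.argwhere(l==k)[:,::-1].astype(np.float32));print(R); B=cv2.boxPoints(R)
W=np.array([w("top",*b,8) for b in B]);print("ruler corners",W.round(1),"mean",W.mean(0), [np.linalg.norm(W[i]-W[i-1]) for i in range(4)])
m=(Z>25)&(Z<60); m[:232]=0;m[256:]=0;m[:,:325]=0;m[:,380:]=0
q=P[m];print("rib",len(q),q.mean(0),q.max(0),q.min(0)); 
m=np.zeros(g.shape,np.uint8); m[190:214,218:325]=(p[190:214,218:325].max(2)<100)
R=cv2.minAreaRect(np.argwhere(m)[:,::-1].astype(np.float32));B=cv2.boxPoints(R);W=np.array([w("top",*b,37) for b in B]);print("bar",W.round(1))
for nm,(u,v) in dict(jar=(214,239),glass=(336,172)).items(): print(nm,w("top",u,v,100), Z[v-2:v+3,u-2:u+3].mean())
cv2.imwrite("pics/crop.png",cv2.resize(p[140:290,190:450],None,fx=3,fy=3,interpolation=cv2.INTER_CUBIC))
E
```

```text
table z 0.9173498331407473
a [301.77952756 217.99212598] [289 206  26  25 508] [564.66161399  58.11871345  40.        ] (301.7391357421875, 218.0) 12.759687423706055
b [271.69642857 223.13095238] [259 211  26  26 504] [548.82509113 159.74356828  40.        ] (271.62677001953125, 223.27464294433594) 12.799337387084961
c [244.80970874 236.55533981] [232 224  26  26 515] [504.89057035 250.54299813  40.        ] (244.66036987304688, 236.52830505371094) 12.834235191345215
((351.23858642578125, 247.232421875), (34.356773376464844, 5.4543962478637695), 11.976131439208984)
ruler corners [[ 470.2  -50.2    8. ]
 [ 488.3  -54.7    8. ]
 [ 462.3 -167.6    8. ]
 [ 444.4 -162.8    8. ]] mean [ 466.28593722 -108.8265615     8.        ] [np.float64(115.53328925737705), np.float64(18.662992570762345), np.float64(115.76793237341882), np.float64(18.591752309543665)]
rib 161 [ 475.97293848 -103.35130939   46.55500464] [491.34733477 -51.05797376  56.03681425] [ 463.01122227 -159.16573225   25.37450518]
bar [[594.8 321.4  37. ]
 [638.7  14.8  37. ]
 [636.   14.5  37. ]
 [592.1 321.   37. ]]
jar [492.30268655 345.29407133 100.        ] 106.9247529479107
glass [706.78953785 -54.71333534 100.        ] 12.23750414342956
```

View pics/crop.png

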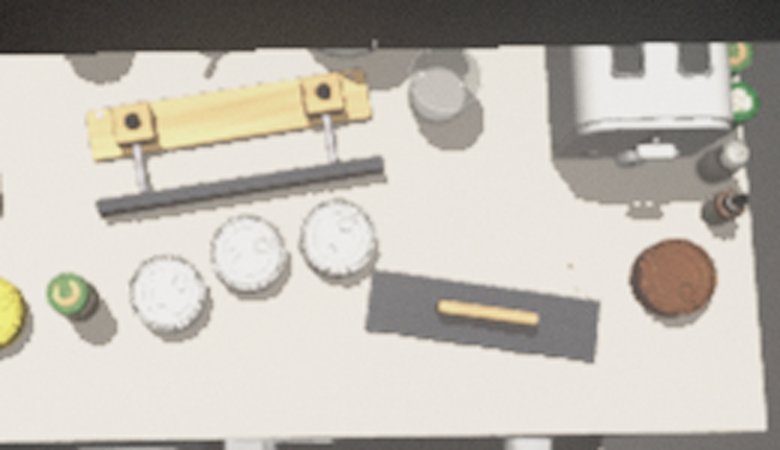

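The crop shows ruler corners near (373,272), (600,301), (594,361), (366,330); the rib runs from (438,306) to (538,319). The bar's front edge runs from (102,215) to (384,178), and the foot is parallel behind it.

```bash
python3 - <<'E'
from h import *
from scipy.spatial.transform import Rotation as Ro
f=lambda x,y,z: w("top",(x+.5)/3-.5+190,(y+.5)/3-.5+140,z)
C=np.array([f(*c,8) for c in[(373,272),(600,301),(594,361),(366,330)]]);print(C.round(1),C.mean(0), [round(np.linalg.norm(C[i]-C[i-1])) for i in range(4)])
def yaw(a,b): t=b-a; return np.degrees(np.arctan2(-t[0],t[1]))
print("yaw long",yaw(C[1],C[0]),yaw(C[2],C[3]))
r=[f(538,319,48),f(438,306,48)];print("rib",r,np.mean(r,0),yaw(*r))
b=[f(384,178,30),f(102,215,30)];print("bar front",b,yaw(*b))
ft=[f(370,118,10),f(93,160,10)];print("foot",ft,yaw(*ft))
print("table edge",f(150,441,0),f(600,432,0))
d=np.load("pics/top0.npy"); P=cloud("top",d)[185:215,215:325].reshape(-1,3)
q=P[(P[:,2]>28)&(P[:,2]<45)&(P[:,0]<650+0)&(P[:,0]+0.143*P[:,1]<660)&(P[:,0]+.143*P[:,1]>615)];l=cv2.fitLine(q[:,:2].astype(np.float32),cv2.DIST_HUBER,0,.01,.01).ravel();print("bar fit",len(q),l,np.degrees(np.arctan2(-l[0],l[1])))
Rm=Ro.from_rotvec(ctrl.sense()["orientation"]).as_matrix();print(Rm.round(3))
E
```

```text
[[ 525.9   15.6    8. ]
 [ 488.9 -240.4    8. ]
 [ 421.4 -229.6    8. ]
 [ 460.    25.5    8. ]] [ 474.04501294 -107.20201567    8.        ] [67, 259, 68, 258]
yaw long -8.243072289978722 -8.60521978029506
rib [array([ 466.41125326, -160.88125455,   48.        ]), array([482.41124864, -51.55669136,  48.        ])] [ 474.41125095 -106.21897295   48.        ] -8.326306490836608
bar front [array([630.76691212,   1.61445543,  30.        ]), array([593.37801254, 323.21188884,  30.        ])] 6.631433402293427
foot [array([705.88773893,  13.65453041,  10.        ]), array([661.5671094 , 336.46186281,  10.        ])] 7.817687316094713
table edge [339.50278712 271.53969578   0.        ] [ 342.65391661 -233.51936075    0.        ]
bar fit 464 [ 1.3345972e-01 -9.9105424e-01  6.2545630e+02  1.7016374e+02] -172.33043
[[ 0.947 -0.001  0.322]
 [-0.322 -0.001  0.947]
 [-0.    -1.    -0.002]]
```

carry_out --pt "2.686 0 -2.767 0" --pt "2.686 0 -2.767 0" --pt "2.686 0 -2.767 0" --pt "2.686 0 -2.767 0" --pt "2.686 0 -2.767 0" --pt "2.686 0 -2.767 0" --pt "2.686 0 -2.767 0" --pt "2.686 0 -2.767 0" --pt "2.686 0 -2.767 0" --pt "2.686 0 -2.767 0" --pt "2.686 0 -2.767 0" --pt "2.686 0 -2.767 0" --pt "2.686 0 -2.767 0" --pt "2.686 0 -2.767 0" --pt "2.686 0 -2.767 0" --pt "2.686 0 -2.767 0" --pt "2.686 0 -2.767 0" --pt "2.686 0 -2.767 0" --gripper 6.0

```text
clock: 1.6
eef_pos: [474.7, -108.5, 404.4]
orientation: [-1.555, 0.258, -0.257]
contact_force: [0.4, 0.9, 0.7]
opening: 0.699
```

carry_out --pt "0 0 0 6.635" --pt "0 0 0 6.635" --pt "0 0 0 6.635" --pt "0 0 0 6.635" --pt "0 1.5 0 6.635" --pt "0 1.5 0 6.635" --pt "0 1.5 0 6.635" --pt "0 1.5 0 6.635" --pt "0 1.5 0 6.635" --pt "0 1.5 0 6.635" --pt "0 1.5 0 6.635" --pt "0 1.5 0 6.635" --pt "0 0 0 0" --pt "0 0 0 0"

```text
clock: 2.77
eef_pos: [474.0, -106.3, 284.0]
orientation: [-1.139, 1.316, -1.313]
contact_force: [-0.3, 0.1, 0.9]
opening: 0.703
```

```bash
cat >> h.py <<'E'
from scipy.spatial.transform import Rotation as Ro
def st():
    s=ctrl.sense();R=Ro.from_rotvec(s["orientation"]).as_matrix()
    print("t",round(s["clock"],2),"pos",s["eef_pos"].round(1),"zang",np.degrees(np.arctan2(R[1,2],R[0,2])).round(2),"tilt",R[2].round(4),"F",s["contact_force"].round(2),"M",s["moment"].round(3),"op",round(float(s["opening"]),3),"j",s["joint_positions"].round(2));return s,R
E
python3 - <<'E'
from h import *
s,R=st()
p,d=read_camera("top"); cv2.imwrite("pics/t1.png",cv2.resize(p[180:290,290:430],None,fx=5,fy=5,interpolation=cv2.INTER_CUBIC))
E
```

```text
t 2.77 pos [ 474.  -106.3  284. ] zang -8.23 tilt [-6.0e-04 -1.0e+00 -2.4e-03] F [-0.34  0.15  0.87] M [-0.016 -0.037 -0.037] op 0.703 j [-0.37  0.33 -0.53  0.71  0.    1.34]
```

View pics/t1.png

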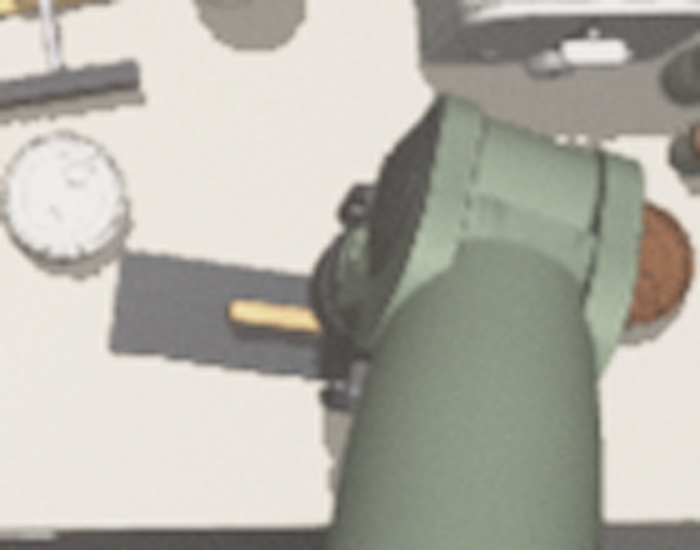

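The view shows the fingers straddling the rib, which is visible from (230,313) to (320,325). Descend, then close.

carry_out --pt "0 2 0 0" --pt "0 2 0 0" --pt "0 2 0 0" --pt "0 2 0 0" --pt "0 0.8 0 0" --pt "0 0.6 0 0" --pt "0 0.3 0 0" --pt "0 0 0 0" --pt "0 0 0 0"

```text
clock: 3.57
eef_pos: [475.0, -106.7, 188.5]
orientation: [-1.136, 1.315, -1.317]
contact_force: [0.5, -0.2, -0.5]
opening: 0.703
```

carry_out --pt "0 0 0 0" --pt "0 0 0 0" --pt "0 0 0 0" --pt "0 0 0 0" --pt "0 0 0 0" --pt "0 0 0 0" --pt "0 0 0 0" --pt "0 0 0 0" --pt "0 0 0 0" --pt "0 0 0 0" --gripper 0 --squeeze 90

```text
clock: 4.4
eef_pos: [474.7, -106.5, 188.3]
orientation: [-1.136, 1.316, -1.317]
contact_force: [0.6, -0.4, 5.7]
opening: 0.15
```

```bash
python3 -c "
from h import *
st()"
```

```text
t 4.4 pos [ 474.7 -106.5  188.3] zang -8.4 tilt [ 2.e-04 -1.e+00  9.e-04] F [ 0.57 -0.4   5.66] M [ 0.155  0.21  -0.018] op 0.15 j [-0.37  0.48 -0.62  0.47  0.    1.34]
```

carry_out --pt "0 -1 0 0" --pt "0 -2 0 0" --pt "0 -2 0 0" --pt "0 -1 0 0" --pt "0 0 0 -4.025" --pt "0 0 0 -4.025" --pt "0 0 0 -4.025" --pt "0 0 0 -4.025" --pt "-1.5 0 -0.12 0" --pt "-3 0 -0.24 0" --pt "-3 0 -0.24 0" --pt "-3 0 -0.24 0" --pt "-3 0 -0.24 0" --pt "-3 0 -0.24 0" --pt "-3 0 -0.24 0" --pt "-3 0 -0.24 0" --pt "-1.6 0 -0.13 0" --pt "-1.05 0 -0.09 0" --pt "0 0 0 0" --pt "0 0 0 0"

```text
clock: 6.07
eef_pos: [420.7, 140.1, 247.7]
orientation: [-1.271, 1.109, -1.11]
contact_force: [0.2, -0.4, -2.6]
opening: 0.147
```

```bash
python3 - <<'E'
from h import *
s,R=st()
p,d=read_camera("top"); cv2.imwrite("pics/t2.png",cv2.resize(p[150:290,190:350],None,fx=4,fy=4,interpolation=cv2.INTER_CUBIC))
E
```

```text
t 6.07 pos [420.7 140.1 247.7] zang 7.75 tilt [ 7.e-04 -1.e+00  0.e+00] F [ 0.15 -0.45 -2.56] M [-0.011 -0.082  0.024] op 0.147 j [ 0.15  0.32 -0.67  0.58 -0.    1.59]
```

View pics/t2.png

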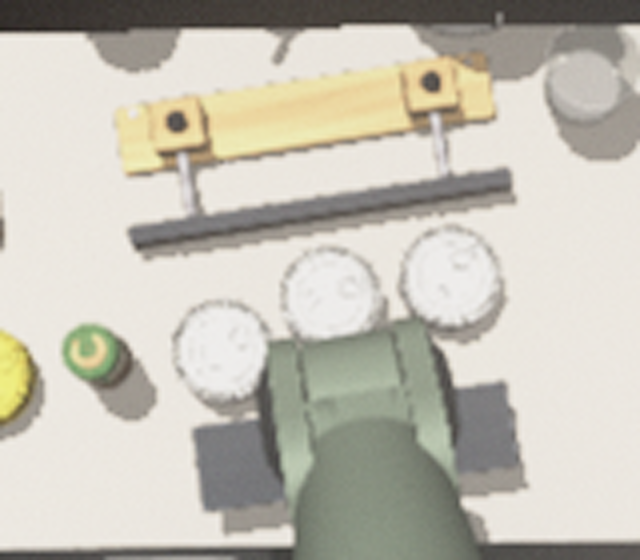

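The ruler is held parallel to the bar, clear of the tins and the jar. Lower it, then begin the push.

carry_out --pt "0 1 0 0" --pt "0 1.5 0 0" --pt "0 1.3 0 0" --pt "0 0.8 0 0" --pt "0 0 0 0" --pt "0 0 0.2 0" --pt "0 0 0.2 0" --pt "0 0 0.2 0" --pt "0 0 0.2 0" --pt "0 0 0.2 0" --pt "0 0 0.2 0" --pt "0 0 0.2 0" --pt "0 0 0.2 0" --pt "0 0 0.2 0" --pt "0 0 0.2 0" --pt "0 0 0.2 0" --pt "0 0 0.2 0" --pt "0 0 0.2 0" --pt "0 0 0.2 0" --pt "0 0 0.2 0"

```text
clock: 7.78
eef_pos: [450.6, 144.1, 201.6]
orientation: [-1.27, 1.11, -1.11]
contact_force: [-1.5, -1.0, -2.3]
opening: 0.153
```

```bash
cat >> h.py <<'E'
def pf():
    s,R=st(); b=np.radians(7.7); ex=np.array([np.cos(b),np.sin(b)]);ey=np.array([-ex[1],ex[0]])
    print("ex,ey",(s["eef_pos"][:2]@ex).round(1),(s["eef_pos"][:2]@ey).round(1),"push",(-s["contact_force"][:2]@ex).round(2),"side",(s["contact_force"][:2]@ey).round(2),"Mz",s["moment"][2].round(3))
E
python3 -c "
from h import *
pf()"
```

```text
t 7.78 pos [450.6 144.1 201.6] zang 7.7 tilt [ 1.e-04 -1.e+00 -2.e-04] F [-1.52 -0.96 -2.26] M [-0.018  0.368  0.149] op 0.153 j [ 0.15  0.44 -0.64  0.49 -0.    1.59]
ex,ey 465.9 82.4 push 1.63 side -0.75 Mz 0.149
```

carry_out --pt "0 0 0.2 0" --pt "0 0 0.2 0" --pt "0 0 0.2 0" --pt "0 0 0.2 0" --pt "0 0 0.2 0" --pt "0 0 0.2 0" --pt "0 0 0.2 0" --pt "0 0 0.2 0" --pt "0 0 0.2 0" --pt "0 0 0.2 0" --pt "0 0 0.2 0" --pt "0 0 0.2 0" --pt "0 0 0.2 0" --pt "0 0 0.2 0" --pt "0 0 0.15 0" --pt "0 0 0.1 0"

```text
clock: 9.12
eef_pos: [479.4, 148.0, 201.2]
orientation: [-1.272, 1.112, -1.108]
contact_force: [-6.3, -0.9, -0.2]
opening: 0.146
```

```bash
python3 - <<'E'
from h import *
pf()
p,d=read_camera("top"); cv2.imwrite("pics/t3.png",cv2.resize(p[150:290,190:350],None,fx=5,fy=5,interpolation=cv2.INTER_CUBIC))
E
```

```text
t 9.12 pos [479.4 148.  201.2] zang 7.68 tilt [-0.     -1.     -0.0037] F [-6.28 -0.94 -0.18] M [-0.166  1.227 -0.005] op 0.146 j [ 0.15  0.48 -0.57  0.53  0.    1.59]
ex,ey 494.9 82.4 push 6.35 side -0.09 Mz -0.005
```

View pics/t3.png

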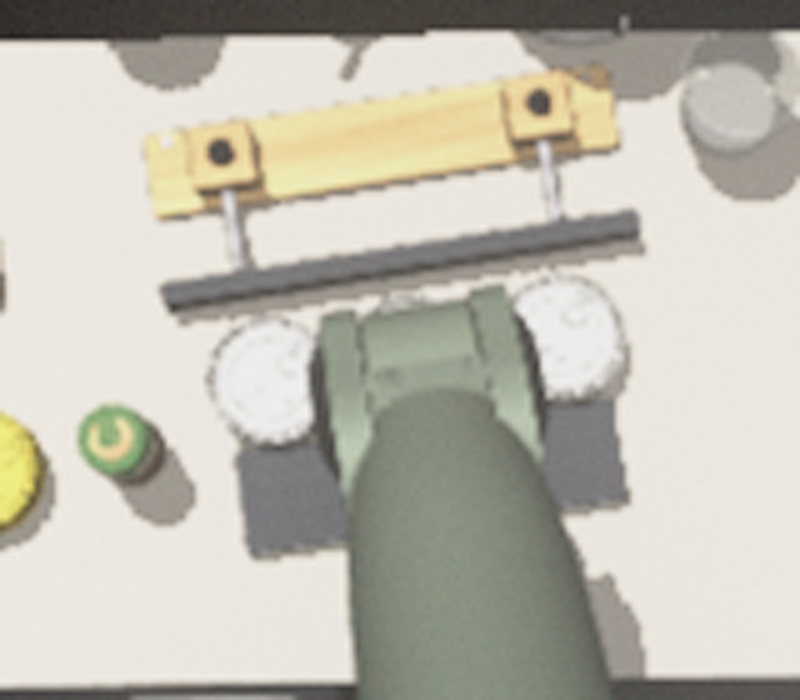

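All three tins are now riding on the edge, with 6.4 N total and no moment. The gap to the bar is roughly 10–20 mm, so slow down and feel for it.

carry_out --pt "0 0 0.1 0" --pt "0 0 0.1 0" --pt "0 0 0.1 0" --pt "0 0 0.1 0" --pt "0 0 0.1 0" --pt "0 0 0.1 0" --pt "0 0 0.1 0" --pt "0 0 0.1 0"

```text
clock: 9.83
eef_pos: [487.3, 149.1, 201.2]
orientation: [-1.272, 1.112, -1.108]
contact_force: [-5.3, -0.7, 0.8]
opening: 0.152
```

```bash
python3 -c "
from h import *
pf()"
```

```text
t 9.83 pos [487.3 149.1 201.2] zang 7.68 tilt [ 1.0e-04 -1.0e+00 -3.6e-03] F [-5.28 -0.73  0.84] M [-0.223  1.258  0.011] op 0.152 j [ 0.15  0.49 -0.54  0.54  0.    1.59]
ex,ey 502.9 82.4 push 5.33 side -0.02 Mz 0.011
```

carry_out --pt "0 0 0.1 0" --pt "0 0 0.1 0" --pt "0 0 0.1 0" --pt "0 0 0.1 0" --pt "0 0 0.1 0" --squeeze 110

```text
clock: 10.25
eef_pos: [493.6, 149.9, 201.5]
orientation: [-1.27, 1.11, -1.11]
contact_force: [-3.2, 0.4, -4.3]
opening: 0.147
```

```bash
python3 -c "
from h import *
pf()"
```

```text
t 10.25 pos [493.6 149.9 201.5] zang 7.69 tilt [-0.e+00 -1.e+00 -3.e-04] F [-3.21  0.36 -4.28] M [-0.12   0.845  0.043] op 0.147 j [ 0.15  0.5  -0.53  0.54  0.    1.59]
ex,ey 509.3 82.4 push 3.13 side 0.79 Mz 0.043
```

carry_out --pt "0 0 0.07 0" --pt "0 0 0.07 0" --pt "0 0 0.07 0" --pt "0 0 0.07 0" --pt "0 0 0.07 0"

```text
clock: 10.67
eef_pos: [497.1, 150.4, 201.7]
orientation: [-1.27, 1.11, -1.11]
contact_force: [-3.3, 0.0, -4.0]
opening: 0.145
```

```bash
python3 -c "
from h import *
pf()"
```

```text
t 10.67 pos [497.1 150.4 201.7] zang 7.7 tilt [ 0. -1. -0.] F [-3.29  0.   -4.05] M [-0.092  0.819  0.009] op 0.145 j [ 0.15  0.5  -0.52  0.55 -0.    1.59]
ex,ey 512.8 82.4 push 3.26 side 0.44 Mz 0.009
```

carry_out --pt "0 0 0.06 0" --pt "0 0 0.06 0" --pt "0 0 0.06 0" --pt "0 0 0.06 0"

```text
clock: 11.0
eef_pos: [498.1, 150.5, 201.7]
orientation: [-1.273, 1.111, -1.108]
contact_force: [-9.2, -1.9, 3.1]
opening: 0.149
```

```bash
python3 -c "
from h import *
pf()"
```

```text
t 11.0 pos [498.1 150.5 201.7] zang 7.73 tilt [ 4.0e-04 -1.0e+00 -3.5e-03] F [-9.21 -1.91  3.14] M [-0.367  1.871  0.157] op 0.149 j [ 0.15  0.5  -0.52  0.55 -0.    1.59]
ex,ey 513.7 82.4 push 9.38 side -0.66 Mz 0.157
```

carry_out --pt "0 0 0.03 -0.1" --pt "0 0 0.03 -0.1" --pt "0 0 0 0" --pt "0 0 0 0"

```text
clock: 11.33
eef_pos: [498.5, 150.5, 201.7]
orientation: [-1.275, 1.109, -1.106]
contact_force: [-9.0, -2.7, 2.2]
opening: 0.143
```

```bash
python3 -c "
from h import *
pf()"
```

```text
t 11.33 pos [498.5 150.5 201.7] zang 7.93 tilt [ 7.0e-04 -1.0e+00 -3.6e-03] F [-8.99 -2.73  2.15] M [-0.447  1.829  0.185] op 0.143 j [ 0.15  0.5  -0.52  0.55 -0.    1.58]
ex,ey 514.2 82.3 push 9.27 side -1.5 Mz 0.185
```

carry_out --pt "0 0 0.04 -0.15" --pt "0 0 0.04 -0.15" --pt "0 0 0.04 -0.15" --pt "0 0 0 0" --pt "0 0 0 0"

```text
clock: 11.75
eef_pos: [499.1, 150.5, 201.5]
orientation: [-1.279, 1.105, -1.1]
contact_force: [-10.9, -1.9, 3.9]
opening: 0.147
```

```bash
python3 -c "
from h import *
pf()"
```

```text
t 11.75 pos [499.1 150.5 201.5] zang 8.34 tilt [ 7.0e-04 -1.0e+00 -5.3e-03] F [-10.95  -1.9    3.9 ] M [-0.549  2.184 -0.11 ] op 0.147 j [ 0.15  0.51 -0.51  0.56 -0.    1.58]
ex,ey 514.8 82.3 push 11.1 side -0.42 Mz -0.11
```

carry_out --pt "0 0 0.04 0.1" --pt "0 0 0.04 0" --pt "0 0 0.04 0" --pt "0 0 0.04 0" --pt "0 0 0 0" --pt "0 0 0 0"

```text
clock: 12.25
eef_pos: [499.6, 150.7, 201.2]
orientation: [-1.281, 1.107, -1.1]
contact_force: [-13.4, -2.4, 5.6]
opening: 0.144
```

```bash
python3 -c "
from h import *
pf()"
```

```text
t 12.25 pos [499.6 150.7 201.2] zang 8.25 tilt [ 8.0e-04 -1.0e+00 -7.9e-03] F [-13.45  -2.39   5.57] M [-0.623  2.825 -0.003] op 0.144 j [ 0.15  0.51 -0.51  0.56 -0.    1.58]
ex,ey 515.3 82.4 push 13.65 side -0.57 Mz -0.003
```

carry_out --pt "0 0 0.04 0" --pt "0 0 0.04 0" --pt "0 0 0.04 0" --pt "0 0 0.04 0" --pt "0 0 0.04 0" --pt "0 0 0.04 0" --pt "0 0 0.04 0" --pt "0 0 0 0" --pt "0 0 0 0"

```text
clock: 13.0
eef_pos: [500.6, 150.8, 200.7]
orientation: [-1.284, 1.11, -1.098]
contact_force: [-17.7, -2.9, 8.4]
opening: 0.148
```

```bash
python3 -c "
from h import *
pf()"
```

```text
t 13.0 pos [500.6 150.8 200.7] zang 8.26 tilt [ 9.000e-04 -9.999e-01 -1.270e-02] F [-17.65  -2.94   8.39] M [-0.818  3.763 -0.029] op 0.148 j [ 0.15  0.51 -0.5   0.57 -0.    1.58]
ex,ey 516.3 82.4 push 17.89 side -0.55 Mz -0.029
```

carry_out --pt "0 0 0.04 0.03" --pt "0 0 0.04 0" --pt "0 0 0.04 0" --pt "0 0 0.04 0" --pt "0 0 0.04 0" --pt "0 0 0.04 0" --pt "0 0 0.03 0" --pt "0 0 0 0" --pt "0 0 0 0" --pt "0 0 0 0"

```text
clock: 13.83
eef_pos: [501.5, 151.0, 200.2]
orientation: [-1.288, 1.114, -1.096]
contact_force: [-22.4, -4.0, 10.9]
opening: 0.144
```

```bash
python3 -c "
from h import *
pf()"
```

```text
t 13.83 pos [501.5 151.  200.2] zang 8.24 tilt [ 9.000e-04 -9.999e-01 -1.720e-02] F [-22.35  -4.04  10.9 ] M [-0.917  4.67  -0.009] op 0.144 j [ 0.15  0.52 -0.5   0.57 -0.    1.58]
ex,ey 517.2 82.5 push 22.69 side -1.01 Mz -0.009
```

22.7 N with no moment about the rib. Hold it and look.

carry_out --pt "0 0 0 0" --pt "0 0 0 0" --pt "0 0 0 0" --pt "0 0 0 0" --pt "0 0 0 0" --pt "0 0 0 0" --pt "0 0 0 0" --pt "0 0 0 0"

```text
clock: 14.5
eef_pos: [501.5, 151.1, 200.2]
orientation: [-1.288, 1.114, -1.096]
contact_force: [-21.9, -4.1, 11.3]
opening: 0.149
```

```bash
python3 - <<'E'
from h import *
pf()
p,d=read_camera("scene"); q,d2=read_camera("top")
a=cv2.resize(p[170:290,200:360],(800,600),interpolation=cv2.INTER_CUBIC)[:600,:400*2]
b=cv2.resize(q[185:265,215:335],None,fx=3.33,fy=3.33,interpolation=cv2.INTER_CUBIC)
o=np.zeros((590,800,3),np.uint8); a=cv2.resize(p[190:260,230:350],None,fx=5,fy=5,interpolation=cv2.INTER_CUBIC)[:320]
o[:a.shape[0],:a.shape[1]]=a; o[322:322+b.shape[0],:b.shape[1]]=b[:268]; cv2.imwrite("pics/t4.png",o)
E
```

```text
t 14.5 pos [501.5 151.1 200.2] zang 8.24 tilt [ 9.000e-04 -9.999e-01 -1.710e-02] F [-21.92  -4.05  11.28] M [-0.9    4.651 -0.029] op 0.149 j [ 0.15  0.52 -0.5   0.57 -0.    1.58]
ex,ey 517.2 82.5 push 22.27 side -1.08 Mz -0.029
```

View pics/t4.png

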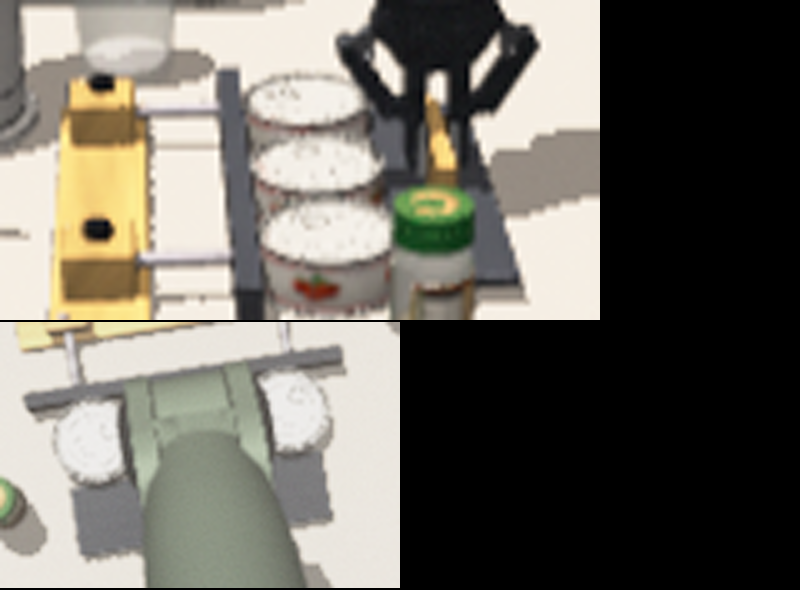

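The picture shows all three tins touching the bar in line, with the ruler behind them. Draw back gently.

carry_out --pt "0 0 -0.1 0" --pt "0 0 -0.1 0" --pt "0 0 -0.1 0" --pt "0 0 -0.1 0" --pt "0 0 -0.1 0" --pt "0 0 -0.1 0" --pt "0 0 -0.1 0" --pt "0 0 -0.1 0" --pt "0 0 -0.1 0" --pt "0 0 -0.1 0" --pt "0 0 -0.2 0" --pt "0 0 -0.3 0" --pt "0 0 -0.4 0" --pt "0 0 -0.6 0" --pt "0 0 -0.6 0" --pt "0 0 -0.8 0" --pt "0 0 -0.8 0" --pt "0 0 -0.8 0" --pt "0 0 -0.6 0" --pt "0 0 -0.4 0"

```text
clock: 16.27
eef_pos: [442.7, 142.5, 201.7]
orientation: [-1.274, 1.103, -1.103]
contact_force: [-0.3, -0.1, -1.2]
opening: 0.146
```

carry_out --pt "0 0 -0.3 0" --pt "0 0 0 0" --pt "0 0.3 0 0" --pt "0 0.3 0 0" --pt "0 0.2 0 0" --pt "0 0 0 0" --pt "0 0 0 0"

```text
clock: 16.85
eef_pos: [440.9, 142.2, 193.3]
orientation: [-1.274, 1.103, -1.103]
contact_force: [-0.2, 0.6, -2.5]
opening: 0.146
```

```bash
python3 -c "
from h import *
pf()"
```

```text
t 16.85 pos [440.9 142.2 193.3] zang 8.22 tilt [ 0.e+00 -1.e+00 -7.e-04] F [-0.24  0.62 -2.52] M [0.007 0.049 0.019] op 0.146 j [ 0.15  0.44 -0.67  0.46  0.    1.58]
ex,ey 456.0 81.9 push 0.16 side 0.65 Mz 0.019
```

carry_out --pt "0 0.1 0 0" --pt "0 0.1 0 0" --pt "0 0.1 0 0" --pt "0 0.1 0 0" --pt "0 0.07 0 0" --pt "0 0 0 0" --pt "0 0 0 0"

```text
clock: 17.43
eef_pos: [440.9, 142.3, 189.0]
orientation: [-1.274, 1.103, -1.103]
contact_force: [-0.8, 0.2, -1.8]
opening: 0.147
```

```bash
python3 -c "
from h import *
pf()"
```

```text
t 17.43 pos [440.9 142.3 189. ] zang 8.22 tilt [ 0.e+00 -1.e+00 -1.e-04] F [-0.75  0.15 -1.82] M [-0.038  0.008  0.026] op 0.147 j [ 0.15  0.45 -0.68  0.45 -0.    1.58]
ex,ey 456.0 81.9 push 0.72 side 0.25 Mz 0.026
```

carry_out --pt "0 0.05 0 0" --pt "0 0.05 0 0" --pt "0 0.05 0 0" --pt "0 0 0 0" --pt "0 0 0 0"

```text
clock: 17.85
eef_pos: [441.0, 142.3, 188.3]
orientation: [-1.273, 1.102, -1.103]
contact_force: [-3.1, -0.2, 9.0]
opening: 0.148
```

```bash
python3 -c "
from h import *
pf()"
```

```text
t 17.85 pos [441.  142.3 188.3] zang 8.23 tilt [ 1.e-04 -1.e+00  6.e-04] F [-3.11 -0.17  8.98] M [-0.108  0.641  0.019] op 0.148 j [ 0.15  0.45 -0.68  0.44 -0.    1.58]
ex,ey 456.0 81.9 push 3.1 side 0.25 Mz 0.019
```

carry_out --pt "0 0 0 0" --pt "0 0 0 0" --pt "0 0 0 0" --pt "0 0 0 0" --pt "0 0 0 0" --pt "0 0 0 0" --pt "0 0 0 0" --pt "0 0 0 0" --gripper 6.0 --squeeze 30

```text
clock: 18.52
eef_pos: [440.9, 142.2, 187.4]
orientation: [-1.274, 1.103, -1.103]
contact_force: [-0.4, -0.6, 0.2]
opening: 0.705
```

carry_out --pt "0 -0.5 0 0" --pt "0 -1 0 0" --pt "0 -2 0 0" --pt "0 -3 0 0" --pt "0 -3 0 0" --pt "0 -3 0 0" --pt "0 -3 0 0" --pt "0 -2 0 0" --pt "3 0 0 0" --pt "3.5 0 0 0" --pt "3.5 0 0 0" --pt "3.5 0 0 0" --pt "3.5 0 0 0" --pt "3.5 0 0 0" --pt "3.5 0 0 0" --pt "3 0 0 0" --pt "2 0 0 0" --pt "0 0 0 0" --pt "0 0 0 0"

```text
clock: 20.1
eef_pos: [482.2, -145.6, 362.5]
orientation: [-1.272, 1.105, -1.104]
contact_force: [-0.6, 1.4, -0.6]
opening: 0.698
```

```bash
python3 - <<'E'
from h import *
pf()
p,d=read_camera("top"); cv2.imwrite("pics/t5.png",cv2.resize(p[150:290,170:350],None,fx=4,fy=4,interpolation=cv2.INTER_CUBIC))
P=cloud("top",d);Z=P[...,2];b=np.radians(7.7);ex=np.array([np.cos(b),np.sin(b)]);ey=np.array([-ex[1],ex[0]])
for u,v in((301,212),(273,215),(246,220)):
    best=None
    m=((Z>38)&(Z<50)).astype(np.uint8); m[:200]=0; m[240:]=0
    n,l,s,c=cv2.connectedComponentsWithStats(m)
for k in range(1,n):
    if s[k,4]>100: W=w("top",*c[k],40)[:2]; print(s[k],W.round(1),(W@ex).round(1),(W@ey).round(1))
E
```

```text
t 20.1 pos [ 482.2 -145.6  362.5] zang 8.09 tilt [-5.e-04 -1.e+00 -1.e-04] F [-0.59  1.36 -0.58] M [ 0.035  0.006 -0.011] op 0.698 j [-0.44  0.28 -0.38  0.92  0.    0.99]
ex,ey 458.3 -208.9 push 0.4 side 1.43 Mz -0.011
[258 200  26  28 284] [580.9 162.8] 597.5 83.5
[288 200  26  24 266] [590.1  62.4] 593.1 -17.3
[228 202  28  31 223] [577.3 251.1] 605.8 171.5
```

View pics/t5.png

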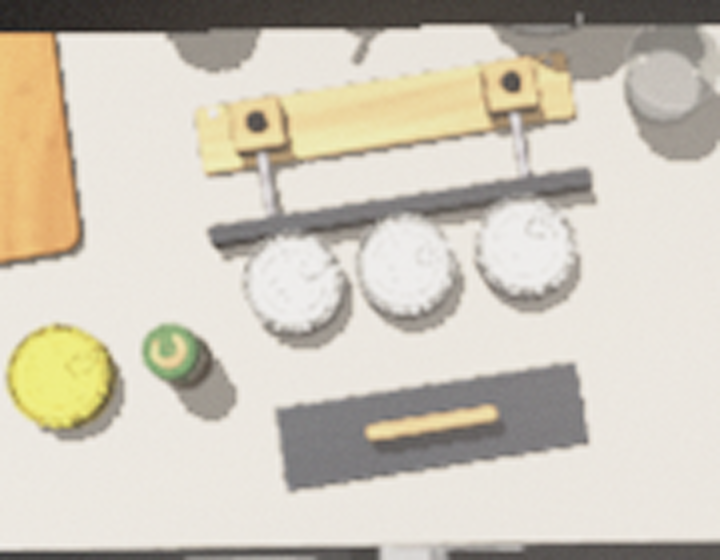

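The tins stand in one line on the bar, with centres at about (296,283), (409,265) and (526,248), collinear to within 1 px of this 4x view. The straightedge lies flat well clear of them, and the jar and glass have not moved.

```bash
python3 -c "
from rig import ctrl
print(ctrl.hand_in())"
```

```text
the job is handed in; nothing more can be done
None
```

I gripped the straightedge by its rib and pushed the three tins back with its long edge until the bar was felt. I trimmed the angle until no moment was left and pressed with about 22 N (22.3–22.7 N, vertical moment −0.01 to −0.03 N m). I then drew back about 60 mm, laid the straightedge flat and let go; the job was handed in at about 20 s.

- **Tins:** The last picture shows all three on the bar with their centres in line to within about 1 mm. How the force was shared between the tins was inferred from the zero moment, not measured tin by tin.
- **Straightedge:** It lies flat and free, about 60 mm clear of the tins by the arm's position readings.
- **Bystanders:** The jar and glass look unmoved. The mug was outside the last crop, but the arm did not go near it after the start, and at the start it was well above it.
- **A check that failed:** My last automatic measurement of the tin centres disagreed with this (593 to 606 mm across the row). It had merged pixels of the bar with the tins, so I relied on the centres read from the picture.

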